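Cap the brush tube without jamming it

TASK

The brush tube lies open on its wooden rack with the brushes sticking out of its tapered neck. Gently push the loose cap along the two rails until it covers the brushes and about half the length of the tapered neck, then stop well before it wedges tight, and leave it lying there loose on the rails. The cap is thin-walled: do not grip it or shove it hard, and leave the other things on the table where they are.

Things in the scene. Friction and masses are not known exactly. Their poses are not given: they have to be found in the camera images.
- tube: Brush tube fixed in the rack, lying level: grey cylinder 72 mm across, 100 mm long, then a bare-metal tapered neck 80 mm long, 70 mm across at the grey body, 40 mm at its free end. Origin: centre of the neck's free end, 66 mm above the table. Its y axis points along the tube towards the cap, z up: neck at y -80 to 0 mm, brushes stick out to y +30 mm, within 16 mm of the axis.
- cap_mouth (a point): Centre of the cap's open mouth, facing the neck. The mouth is 64 mm wide inside, so in line it would wedge on the taper about 60 mm past the neck's free end. Cap and tube pressing on each other with more than 4 N counts as jammed.
- cap_end (a point): Centre of the outside of the cap's flat closed end, on its axis, 66 mm above the table; 100 mm from the mouth. At the start it is 25 to 75 mm short of the rack's free end, with nothing behind it.
- rack: Fixed wooden rack: plank 110 by 420 mm, 14 mm thick, and two round rails 16 mm thick along its y axis, 64 mm apart centre to centre, tops 44 mm above the table, that carry the cap. Three cross blocks between the rails, 24 mm high, clear of the cap. Origin: underside centre of the plank, z up, y parallel to the tube's y axis. The tube's origin is at its y -20 mm.
- palette: Bystander: white round paint palette, 170 mm across, 10 mm thick, flat on the table; origin under its centre.
- bottle: Bystander: clear plastic water bottle, 64 mm across, 170 mm tall, standing; origin under its centre.
- cup: Bystander: white ceramic rinsing cup, 80 mm across, 75 mm tall, standing; origin under its centre.
- knife: Bystander: palette knife 200 mm long lying flat on the table.
- cap: Loose cap: grey round plastic sleeve 72 mm outside, 64 mm inside, 100 mm long, closed by a flat 5 mm end, about 0.16 kg, lying on the rails in line with the tube. Origin on its axis half-way along; its y axis points from mouth to closed end. Only friction (1 to 3 N) holds it; it stays where it is left. It dents if the robot presses on it with more than 15 N.
Mind the look-alikes: they are no part of the job. What is shaped like the cap but pink is not meant.

How it is judged:
At the end, for the whole second after the job is handed in: The cap lies at rest on the rails, in line with the tube (within 5 to 6 mm at both ends), its mouth 25 to 55 mm past the neck's free end (half of the 80 mm neck, give or take 15 mm), pressing on the tube with less than 1 N (y of cap_mouth in the frame of tube between -0.055 and -0.025 m and x of cap_mouth in the frame of tube between -0.005 and 0.005 m and z of cap_mouth in the frame of tube between -0.005 and 0.005 m and x of cap_end in the frame of tube between -0.006 and 0.006 m and z of cap_end in the frame of tube between -0.006 and 0.006 m and contact force between cap and tube below 1 N and linear speed of cap below 0.01 m/s); the robot touches nothing.
It fails at once if the robot presses on the cap with more than 15 N (gripped, shoved or dented) (contact force between any of the fingers, the arm and cap above 15 N).
It fails at once if the cap is jammed: cap and tube press on each other with more than 4 N (contact force between cap and tube above 4 N).
It fails at once if a bystander is moved more than 30 mm (distance of any of palette, bottle, cup, knife from where it was at the start of the episode above 0.03 m).
It also fails if it takes over 40 s, if anything falls off the work surface, if the arm or the gripper's body presses on something with over 40 N, if the wrist force passes 120 N, or if a joint passes its speed limit or range.

ROBOT

A 7-joint arm with a two-finger parallel gripper is mounted at the origin on the work surface. World frame = base frame: x ahead of the robot, y to its left, z up, the work surface at z = 0. Lengths are in m, angles in rad, forces in N, time in s.
With the tool pointing down it reaches from about 0.35 to 0.775 m from the base axis. Payload 3.1 kg.
Tool frame: the origin (TCP) lies between the finger pads; the fingertips stand 25 mm ahead of it and the grasp point (between the pads) lies 6 mm ahead of it; y points along the fingers, z is the direction in which the jaws open and shut, and the axes are right-handed (so a half turn about y gives the same grasp; the last joint's range is limited). The gripper opens to 85 mm and grips with 20 to 120 N. Pads are 22 mm wide; open, the fingers measure 114 mm over their backs; the gripper's body (76 mm by 85 mm) begins 54 mm behind the grasp point. The pads swing forward as they close: fully open they stand 13 mm farther back than shut.
Start: joints at [-1.366, 0.311, 0.014, 1.512, -0.004, 1.319, -0.027], TCP at [0.134, 0.533, 0.256] pointing down, gripper open.
Joint ranges: [-2.7, 2.7], [-0.3, 1.91], [-1.27, 1.3], [0.12, 2.57], [-1.44, 4.58], [0.2, 2.03], [-3.05, 3.05]. Speed limits (rad/s): [2.79, 2.79, 3.14, 3.14, 3.14, 3.14, 3.14].

INTERFACE

Orientations are given as a rotation vector (axis times angle).
In Python, from rig import r gives the robot as it stands.
- The arm moves only by the shell command python3 -m crank 'ROWS' [OPENING] [FORCE]. ROWS is JSON, one flat list of numbers, 6 for each row, row after row: the shift along the tool's x, y, z in mm, then the turn, a rotation vector about the tool's x, y, z in rad. A call has 1 to 10 rows; each row is the pose to reach, as a shift and turn from the pose commanded when the call began, along the tool's axes at that moment; what a row does not reach only later rows make up. A row lasts 1/10 s, in which the tool goes at most 50 mm and 8.59 degrees, less where a joint would pass 70% of its speed; a pose out of reach is approached as far as the arm can. A call with a gripper value outside its range is refused whole. OPENING is the finger opening in mm, from 0 to 85.4, set as the call begins (- or left out, the last holds). The fingers move at their own pace and stop on an object; FORCE is the grip in N (left out, the last holds). Time passes only in rows, so rows that repeat a pose let the fingers close. It gives the time, the measured TCP pose, the force and the opening at its end, in the units of the state.
- r.state(): the state, without advancing time (a new reading comes with each control period).
- r.read_camera(name): name is "side" or "top"; returns a dict with "color" (420x560x3 uint8, red, green, blue), "K" (3x3 intrinsics, pixels), "k1" (the pictures are not rectified: a ray, as slopes to the right and down, at radius r is drawn at 1 + k1 r^2 times it, then the intrinsics apply), "position" and "rotation" of the camera in the world. Camera axes: x right, y down, z forward; pixel columns grow to the right and rows downward; lengths in m; the calibration is good to about 2 mm. A picture is of the moment at which its call begins. There is no depth.
- r.close_job(): hands the job in, once; it reports no verdict.
The state is a dict: "clock": time; "joint_pos": joint angles; "dq": joint speeds; "joint_efforts": joint torques, N m; "ee_pos": TCP position; "orientation": TCP orientation; "wrist_force": force on the tool from outside, world axes, zero at the start; "torque": the same for the moment, N m; "opening": finger opening in m.
Only numpy, scipy, OpenCV 4.12 (cv2) and the standard library are available. Lean on these libraries where they do the work, as an engineer would, in place of code of your own. Each camera call takes 0.05 s, during which the arm holds its last target.

## Working session

There is one attempt and no reset: what is moved stays moved. The work goes in short steps, Python scripts to look and compute and a shell command to move; the robot and the scene stay as the last step left them, time stands still between calls to the robot, and variables do not carry over. Pictures are saved under pics/ and viewed, and the job is handed in when it is done.

```bash
ls; mkdir -p pics; python3 - <<'E'
from rig import r
import cv2
print(r.state())
for n in("side","top"):
    d=r.read_camera(n); cv2.imwrite(f"pics/{n}0.png",d["color"][:,:,::-1]); print(n,d["K"],d["k1"],d["position"],d["rotation"])
E
```

```text
pics
{'clock': 0.0, 'joint_pos': array([-1.36569808,  0.3117057 ,  0.01398772,  1.51304142, -0.00440001,
        1.3191988 , -0.0271937 ]), 'dq': array([ 0.00100736,  0.00135153,  0.00055024, -0.00106273, -0.00135661,
        0.00019005, -0.00112177]), 'joint_efforts': array([-3.87837672e-04, -3.79920566e+01,  1.45968804e-01, -2.30589509e+01,
        1.22446220e-02,  1.34043692e-02,  4.64926231e-06]), 'ee_pos': array([0.13418693, 0.53269495, 0.25523827]), 'orientation': array([-1.56442216,  0.19389045, -0.19358755]), 'wrist_force': array([-1.33877309,  0.08196878, -0.89020382]), 'torque': array([ 0.0059872 , -0.01425503,  0.01320931]), 'opening': 0.08522492537726044}
side [[420.31454573   0.         283.08815447]
 [  0.         420.31454573 211.74986786]
 [  0.           0.           1.        ]] -0.09117348854442259 [-0.10191938 -0.59394107  0.80069941] [-2.1173964   0.91370934 -0.39362224]
top [[512.4386843    0.         286.0844613 ]
 [  0.         512.4386843  202.21390205]
 [  0.           0.           1.        ]] -0.1173757420064805 [0.2847315  0.00836367 1.76508626] [-2.1797749   2.13598748 -0.13669396]
```

View pics/side0.png

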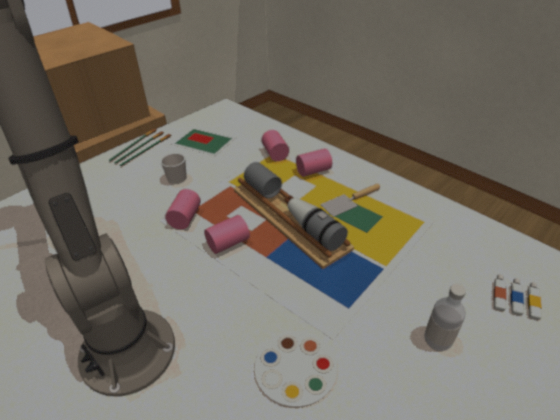

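View pics/top0.png

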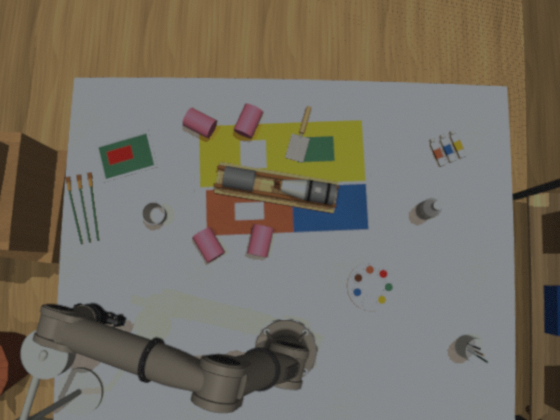

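```bash
cat > h.py <<'E'
import numpy as np, cv2
from scipy.spatial.transform import Rotation as R
def proj(d,P):
    Rm=np.asarray(d["rotation"]); Rm=Rm if Rm.shape==(3,3) else R.from_rotvec(Rm).as_matrix()
    P=np.atleast_2d(P).astype(float)
    k=np.array([d["k1"],0,0,0,0])
    rv=cv2.Rodrigues(Rm.T)[0]; t=-Rm.T@np.asarray(d["position"])
    return cv2.projectPoints(P,rv,t,d["K"],k)[0][:,0]
def ray(d,uv,z):
    uv=np.atleast_2d(uv).astype(float)
    Rm=np.asarray(d["rotation"]); Rm=Rm if Rm.shape==(3,3) else R.from_rotvec(Rm).as_matrix()
    n=cv2.undistortPoints(uv[:,None],d["K"],np.array([d["k1"],0,0,0,0]))[:,0]
    v=np.c_[n,np.ones(len(n))]@Rm.T; p=np.asarray(d["position"])
    return p+v*((z-p[2])/v[:,2])[:,None]
def crop(d,x0,y0,w,h,s,name):
    c=d["color"][y0:y0+h,x0:x0+w,::-1]
    cv2.imwrite(name,cv2.resize(c,None,fx=s,fy=s,interpolation=cv2.INTER_CUBIC))
E
python3 - <<'E'
from rig import r
from h import *
import pickle
D={n:r.read_camera(n) for n in("side","top")}
pickle.dump(D,open("d0.pkl","wb"))
crop(D["top"],205,150,145,75,5.5,"pics/t1.png")
crop(D["side"],225,150,145,120,5,"pics/s1.png")
print(proj(D["top"],[[0,0,0],[.134,.533,.256]]))
E
```

```text
[[285.19024648 350.58395926]
 [105.39781871 312.96160377]]
```

View pics/t1.png

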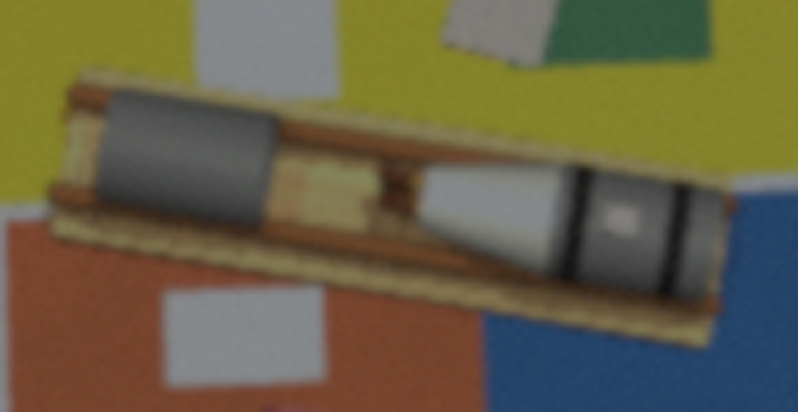

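View pics/s1.png

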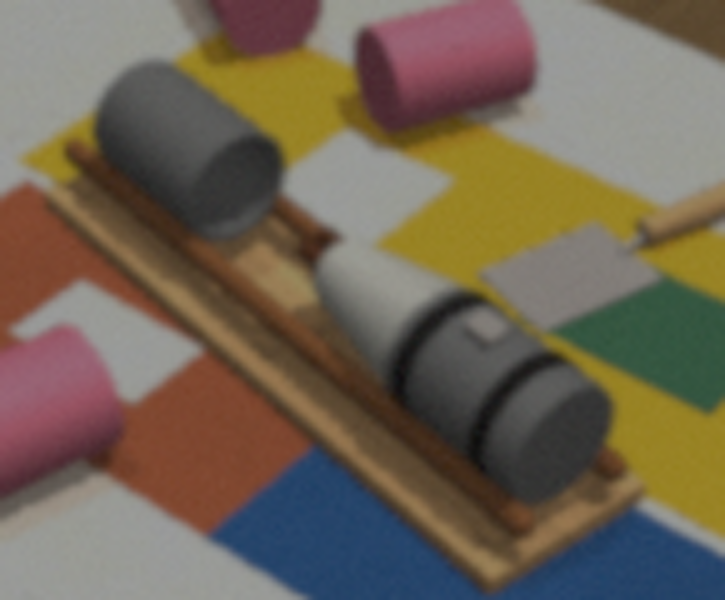

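```bash
cat > fit.py <<'E'
import pickle
from h import *
from scipy.optimize import least_squares
D=pickle.load(open("d0.pkl","rb"))
T=lambda p:np.array(p,float)/5.5+[205,150]-0.41
S=lambda p:np.array(p,float)/5+[225,150]-0.4
# rack frame pts
obs=[("top",(-.055,.21,.014),T((50,238))),("top",(-.055,-.21,.014),T((708,346))),("top",(.055,.21,.014),T((85,68))),("top",(.055,-.21,.014),T((738,182))),
("side",(-.055,-.21,.014),S((490,578))),("side",(.055,-.21,.014),S((642,483))),("side",(-.055,.21,.014),S((43,188))),
("side",(-.032,.21,.036),S((76,150))),]
def W(q,p):
    p=np.atleast_2d(p);c,s=np.cos(q[2]),np.sin(q[2])
    return p@np.array([[c,s,0],[-s,c,0],[0,0,1]])+[q[0],q[1],0]
def res(q):
    return np.concatenate([proj(D[n],W(q,p))[0]-o for n,p,o in obs])
if __name__=="__main__":
    s=least_squares(res,[.5,.1,0],loss="soft_l1"); q=s.x
    print(q,np.degrees(q[2]));print(res(q).reshape(-1,2).round(2))
    np.save("q.npy",q)
    # cap axis points at z .066
    for a in ((112,90),(98,195),(278,118),(265,222)):
        w=ray(D["top"],T(a),.066)[0]; c,sn=np.cos(q[2]),np.sin(q[2]); d=w[:2]-q[:2]
        print(a,w.round(4),"rack", round(c*d[0]+sn*d[1],4),round(-sn*d[0]+c*d[1],4))
    for a in ((422,165),(418,217),(725,190),(700,300)):
        w=ray(D["top"],T(a),.066)[0]; c,sn=np.cos(q[2]),np.sin(q[2]); d=w[:2]-q[:2]
        print(a,w.round(4),"rack", round(c*d[0]+sn*d[1],4),round(-sn*d[0]+c*d[1],4))
E
python3 fit.py
```

```text
[ 0.55526292  0.04234398 -0.15259088] -8.74281360718685
[[-0.02 -0.39]
 [ 0.24  0.79]
 [-0.39 -0.24]
 [-0.14 -0.49]
 [-0.11  0.56]
 [ 0.92  0.09]
 [ 0.01  0.15]
 [-1.03 -0.71]]
(112, 90) [0.6167 0.2161 0.066 ] rack 0.0343 0.1811
(98, 195) [0.5513 0.2223 0.066 ] rack -0.0313 0.1773
(278, 118) [0.6012 0.1136 0.066 ] rack 0.0346 0.0774
(265, 222) [0.5366 0.1197 0.066 ] rack -0.0302 0.0736
(422, 165) [0.5738 0.0247 0.066 ] rack 0.021 -0.0146
(418, 217) [0.5416 0.0265 0.066 ] rack -0.0111 -0.0177
(725, 190) [ 0.5622 -0.1607  0.066 ] rack 0.0377 -0.1997
(700, 300) [ 0.4942 -0.146   0.066 ] rack -0.0318 -0.1954
```

```bash
cat > ov.py <<'E'
from fit import *
import sys
def draw(d,q,capy,name,x0,y0,w,h,s,caplat=0):
    c=cv2.resize(d["color"][y0:y0+h,x0:x0+w,::-1],None,fx=s,fy=s,interpolation=cv2.INTER_CUBIC)
    def pl(P,col,closed=True):
        u=((proj(d,W(q,P))-[x0,y0]+0.5)*s-0.5); cv2.polylines(c,[np.round(u*8).astype(np.int32)],closed,col,1,cv2.LINE_AA,3)
    for z in(0,.014): pl([(-.055,-.21,z),(.055,-.21,z),(.055,.21,z),(-.055,.21,z)],(0,255,0))
    th=np.linspace(0,2*np.pi,60)
    ring=lambda y,rad,x=0:np.c_[x+rad*np.cos(th),0*th+y,.066+rad*np.sin(th)]
    for y,rad in((-.02,.02),(-.1,.035),(-.1,.036),(-.2,.036)): pl(ring(y,rad),(255,255,0))
    for y in(capy,capy-.1): pl(ring(y,.036,caplat),(0,0,255))
    cv2.imwrite(name,c)
if __name__=="__main__":
    q=np.load("q.npy")
    draw(D["top"],q,.178,"pics/ot.png",205,150,145,75,5.5)
    draw(D["side"],q,.178,"pics/os.png",225,150,145,120,5)
E
python3 ov.py
```

```text
(no output)
```

View pics/ot.png

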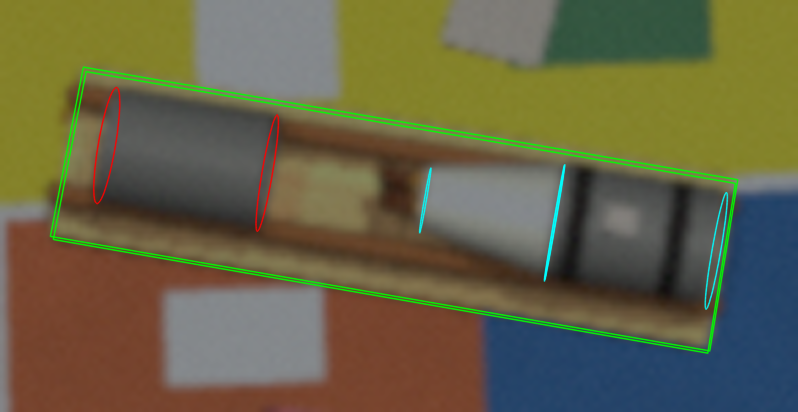

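View pics/os.png

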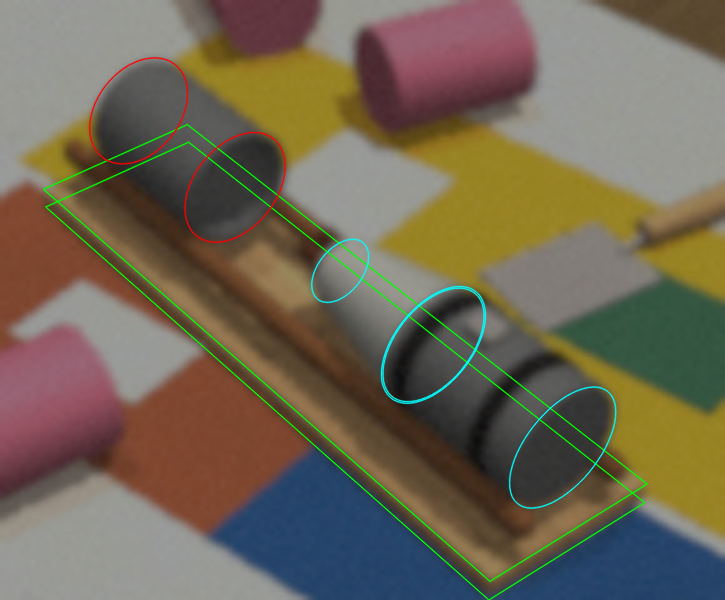

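```bash
cat > tgt.py <<'E'
from fit import *
q=np.load("q.npy")
c,s=np.cos(q[2]),np.sin(q[2]); rx=np.array([c,s,0]); ry=np.array([-s,c,0])
def target(ty,tz,tilt=0.2,lat=0.,off=.025):
    "tip at rack (lat,ty), height tz -> TCP pos, R"
    a=np.array([0,0,-1])*np.cos(tilt)-ry*np.sin(tilt)
    tip=np.array([q[0],q[1],0])+rx*lat+ry*ty+np.array([0,0,tz])
    return tip-off*a, [np.column_stack([np.cross(a,g*rx),a,g*rx]) for g in(1,-1)]
def delta(st,ty,tz,**k):
    p,Rs=target(ty,tz,**k); R0=R.from_rotvec(st["orientation"]).as_matrix()
    v=[R.from_matrix(R0.T@x).as_rotvec() for x in Rs]; w=min(v,key=np.linalg.norm)
    return (R0.T@(p-st["ee_pos"])*1000).round(1), w.round(3),p.round(4)
def tiprack(st,off=.025):
    R0=R.from_rotvec(st["orientation"]).as_matrix(); p=st["ee_pos"]+off*R0[:,1]-[q[0],q[1],0]
    return np.array([p@rx,p@ry,p[2]]).round(4)
E
python3 - <<'E'
from tgt import *
from rig import r
st=r.state()
print(R.from_rotvec(st["orientation"]).as_matrix().round(3))
for a in((.26,.20),(.24,.15),(.225,.055)): print(a,delta(st,*a))
for n,u in(("p1",(200,122)),("p2",(248,120)),("p3",(208,245)),("p4",(260,241)),("cup",(154,215))): print(n,ray(D["top"],u,.036).round(3))
E
```

```text
[[ 0.97  -0.     0.244]
 [-0.244 -0.001  0.97 ]
 [ 0.    -1.    -0.001]]
(0.26, 0.2) (array([ 503.2,   31.3, -109.1]), array([-0.146,  1.471, -0.161]), array([0.5955, 0.3042, 0.2245]))
(0.24, 0.15) (array([ 505.1,   81.4, -128.9]), array([-0.146,  1.471, -0.161]), array([0.5925, 0.2845, 0.1745]))
(0.225, 0.055) (array([ 506.5,  176.4, -143.7]), array([-0.146,  1.471, -0.161]), array([0.5902, 0.2696, 0.0795]))
p1 [[0.777 0.313 0.036]]
p2 [[0.787 0.146 0.036]]
p3 [[0.35  0.268 0.036]]
p4 [[0.368 0.092 0.036]]
cup [[0.448 0.457 0.036]]
```

```bash
python3 -m crank '[25,0,-5,-0.005,0.06,-0.005, 65,0,-14,-0.015,0.18,-0.02, 110,0,-24,-0.03,0.31,-0.035, 155,0,-34,-0.045,0.44,-0.05, 200,0,-44,-0.06,0.57,-0.065, 245,0,-54,-0.07,0.70,-0.08, 290,0,-63,-0.08,0.83,-0.09, 335,0,-72,-0.095,0.96,-0.105, 375,0,-81,-0.11,1.08,-0.12, 400,0,-86,-0.115,1.16,-0.127]' 0 20
python3 - <<'E'
from tgt import *
from rig import r
st=r.state(); print(st["joint_pos"].round(2),st["wrist_force"],st["opening"],st["clock"])
for a in((.26,.20),(.23,.15)): print(a,delta(st,*a))
E
```

```text
clock: 1.2
ee_pos: [0.5051, 0.348, 0.2561]
orientation: [-1.404, 1.022, -1.209]
wrist_force: [0.1, 0.6, -0.6]
opening: 0.0002
[-0.95  0.53  0.41  1.23 -0.06  1.5  -0.42] [ 0.14406193  0.60507981 -0.59700501] 0.00021482554938092682 1.2
(0.26, 0.2) (array([51.1, 38.6, 83.7]), array([-0.032,  0.301, -0.032]), array([0.5955, 0.3042, 0.2245]))
(0.23, 0.15) (array([71.2, 92.8, 75.9]), array([-0.032,  0.301, -0.032]), array([0.591 , 0.2746, 0.1745]))
```

```bash
python3 -m crank '[8,6,13,-0.005,0.05,-0.005, 20,15,33,-0.012,0.12,-0.012, 32,24,53,-0.02,0.19,-0.02, 43,32,71,-0.027,0.25,-0.027, 51,38.6,84,-0.032,0.301,-0.032, 51,38.6,84,-0.032,0.301,-0.032]'
python3 - <<'E'
from tgt import *
from rig import r
st=r.state(); print(st["joint_pos"].round(2),st["wrist_force"],tiprack(st))
for a in((.26,.20),(.235,.12),(.235,.055)): print(a,delta(st,*a))
for n in("side","top"):
    d=r.read_camera(n); crop(d,*((200,90,180,135) if n=="side" else (190,120,180,135)),4.4,f"pics/{n}2.png"); print(n,proj(d,st["ee_pos"]+.025*R.from_rotvec(st["orientation"]).as_matrix()[:,1]))
E
```

```text
clock: 1.8
ee_pos: [0.5934, 0.3071, 0.2221]
orientation: [-1.298, 1.23, -1.458]
wrist_force: [0.0, -0.6, -0.4]
opening: -0.0002
[-0.81  0.71  0.47  1.06 -0.13  1.55 -0.56] [ 0.04779681 -0.61714163 -0.43105343] [-0.0026  0.2625  0.1976]
(0.26, 0.2) (array([ 2.9, -1.8,  2.5]), array([0.003, 0.007, 0.   ]), array([0.5955, 0.3042, 0.2245]))
(0.235, 0.12) (array([11.5, 81.5,  2.7]), array([0.003, 0.007, 0.   ]), array([0.5917, 0.2795, 0.1445]))
(0.235, 0.055) (array([ -1.4, 145.2,   2.9]), array([0.003, 0.007, 0.   ]), array([0.5917, 0.2795, 0.0795]))
side [[232.79071219 123.33729933]]
top [[192.4226468  164.86676211]]
```

View pics/side2.png

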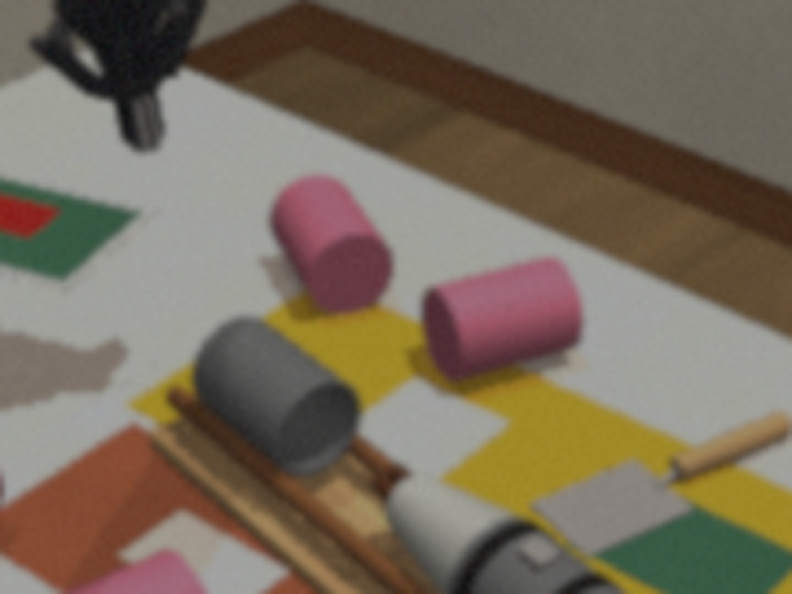

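View pics/top2.png

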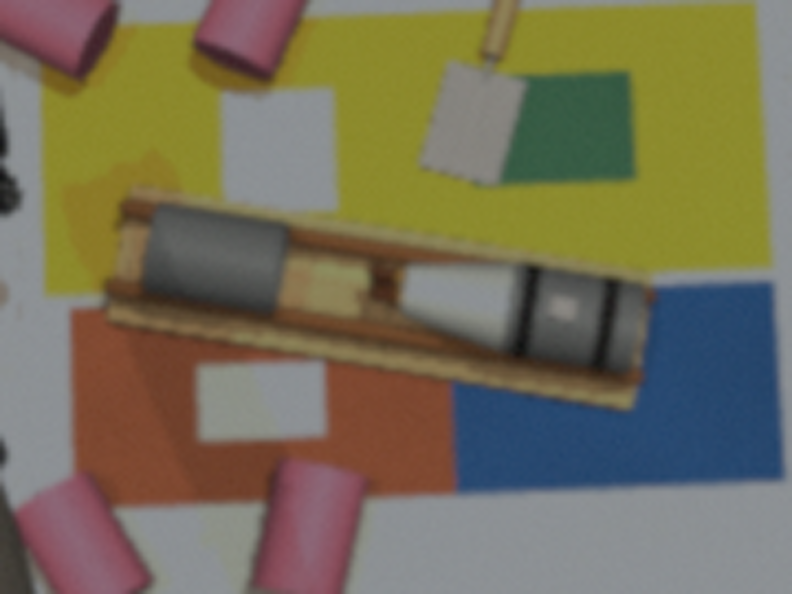

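```bash
python3 -m crank '[2,10,1,0,0,0, 4,35,2,0,0,0, 4,60,2,0,0,0, 3,85,2,0,0,0, 1,110,2,0,0,0, 0,130,2,0,0,0, -1,142,2,0,0,0, -1.4,146,2,0,0,0, -1.4,146,2,0,0,0]'
python3 - <<'E'
from tgt import *
from rig import r
st=r.state(); print(st["joint_pos"].round(2),st["wrist_force"],tiprack(st))
for n in("side","top"):
    d=r.read_camera(n); crop(d,*((200,90,180,135) if n=="side" else (190,120,180,135)),4.4,f"pics/{n}3.png"); print(n,proj(d,st["ee_pos"]+.025*R.from_rotvec(st["orientation"]).as_matrix()[:,1]))
st=r.state(); print(st["wrist_force"],tiprack(st))
print(delta(st,.235,.055,lat=.001))
E
```

```text
clock: 2.8
ee_pos: [0.5897, 0.2831, 0.0808]
orientation: [-1.296, 1.227, -1.452]
wrist_force: [-0.8, 0.3, -0.0]
opening: -0.0002
[-0.81  0.77  0.45  1.3  -0.16  1.24 -0.54] [-0.84794002  0.26246915 -0.0297649 ] [-0.0026  0.2383  0.0563]
side [[241.19183555 166.13170847]]
top [[206.72998833 174.2137867 ]]
[ 0.07546872  0.14770481 -0.06565722] [-0.0015  0.2387  0.0576]
(array([3.1, 3.2, 2.5]), array([-0.001,  0.011, -0.005]), array([0.5927, 0.2794, 0.0795]))
```

View pics/side3.png

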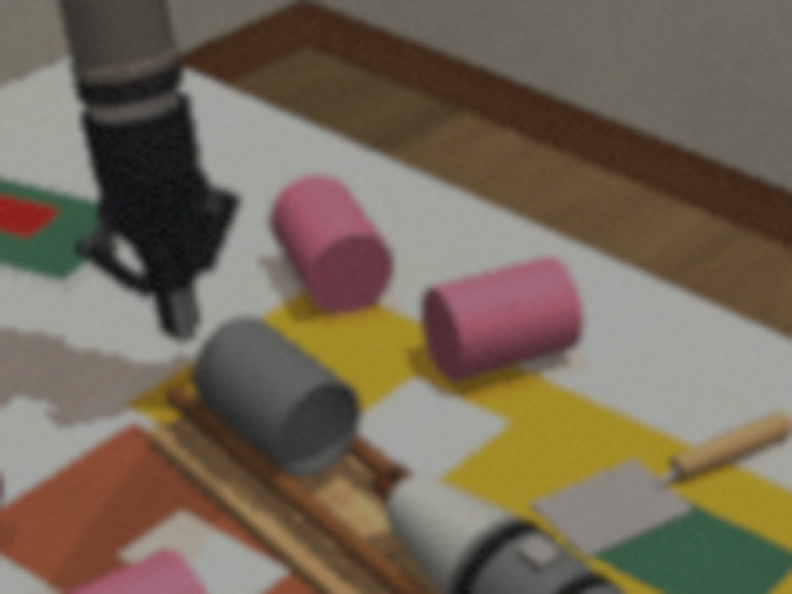

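View pics/top3.png

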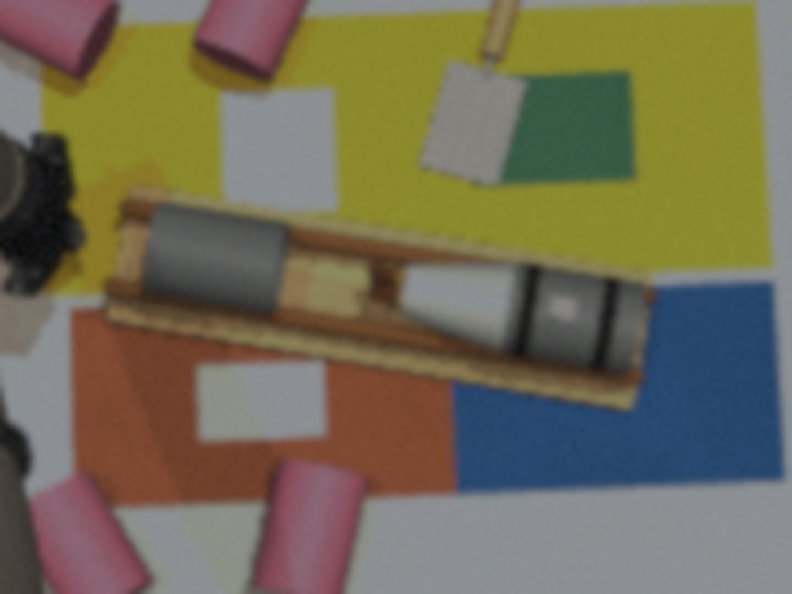

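```bash
cat > st.py <<'E'
from tgt import *
from rig import r
import sys
st=r.state(); R0=R.from_rotvec(st["orientation"]).as_matrix()
print(st["clock"],st["wrist_force"].round(2),"push",round(float(st["wrist_force"]@ry),2),tiprack(st),"dir",(R0.T@-ry).round(3))
if len(sys.argv)>1: print(delta(st,float(sys.argv[1]),.056,lat=.001))
E
python3 st.py .205
```

```text
2.9 [ 0.08  0.15 -0.07] push 0.16 [-0.0015  0.2387  0.0576] dir [ 0.981  0.194 -0.011]
(array([32.7,  8.1,  2.2]), array([-0.001,  0.011, -0.005]), array([0.5882, 0.2497, 0.0805]))
```

```bash
python3 -m crank '[3,1,0.5,0,0.002,0, 7,2,1,0,0.004,0, 11,3,1.5,0,0.006,0, 15,4,2,0,0.008,0, 19,5,2,0,0.01,0, 23,6,2,0,0.01,0, 27,7,2,0,0.01,0, 30,7.5,2,0,0.01,0, 32,8,2,0,0.01,0, 32.5,8,2,0,0.01,0]'
python3 st.py .175
```

```text
clock: 3.9
ee_pos: [0.5873, 0.2489, 0.0793]
orientation: [-1.29, 1.234, -1.461]
wrist_force: [-0.5, 0.3, -0.4]
opening: -0.0001
3.9 [-0.5   0.26 -0.37] push 0.19 [0.0003 0.2042 0.0548] dir [ 0.981  0.195 -0.   ]
(array([28.8,  4.5,  0.7]), array([ 0.001,  0.   , -0.003]), array([0.5836, 0.2201, 0.0805]))
```

```bash
python3 -m crank '[2,0.4,0,0,0,0, 4,0.8,0,0,0,0, 6,1.2,0,0,0,0, 8,1.6,0,0,0,0, 10,2,0,0,0,0, 12,2.4,0,0,0,0, 14,2.8,0,0,0,0, 16,3.2,0,0,0,0, 18,3.6,0,0,0,0, 20,4,0,0,0,0]'
python3 st.py .175
python3 - <<'E'
from tgt import *
from rig import r
for n in("side","top"):
    d=r.read_camera(n); crop(d,*((220,130,140,105) if n=="side" else (190,130,140,105)),5.6,f"pics/{n}4.png")
E
```

```text
clock: 4.9
ee_pos: [0.5843, 0.2299, 0.0794]
orientation: [-1.288, 1.234, -1.459]
wrist_force: [0.5, 1.4, -0.1]
opening: -0.0003
4.9 [ 0.48  1.41 -0.11] push 1.47 [0.0002 0.185  0.0549] dir [ 0.981  0.194 -0.001]
(array([9.9, 0.8, 0.8]), array([ 0.   ,  0.001, -0.005]), array([0.5836, 0.2201, 0.0805]))
```

View pics/side4.png

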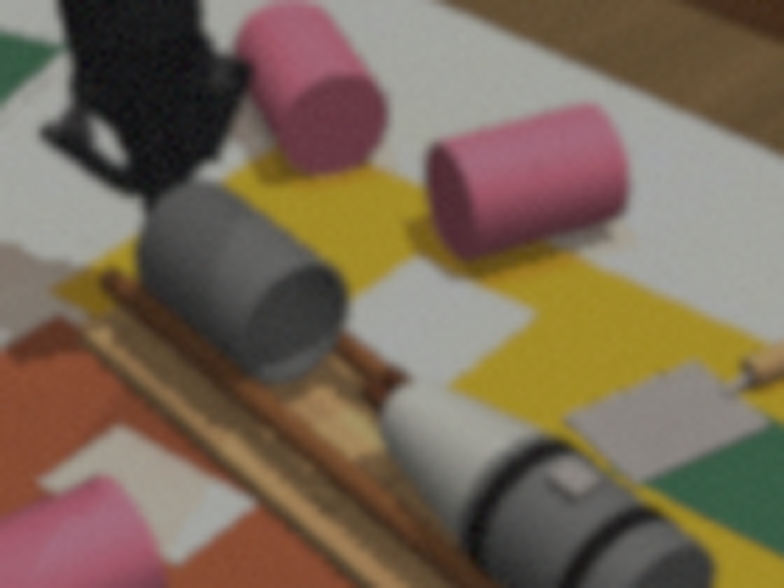

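View pics/top4.png

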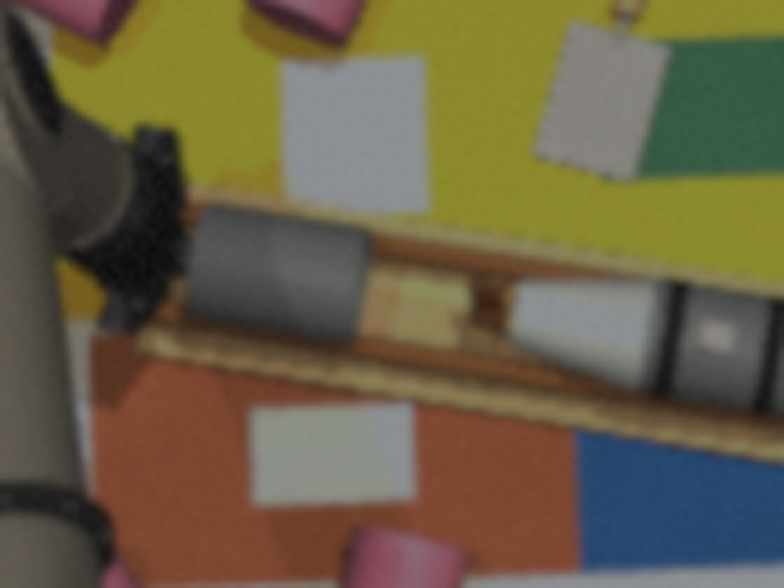

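```bash
python3 -m crank '[2,0.4,0,0,0,0, 4,0.8,0,0,0,0, 6.5,1.2,0,0,0,0, 9,1.7,0,0,0,0, 12,2.3,0,0,0,0, 15,2.9,0,0,0,0, 18,3.5,0,0,0,0, 21,4.1,0,0,0,0, 24,4.7,0,0,0,0, 27,5.3,0,0,0,0]'
python3 st.py .125
```

```text
clock: 6.0
ee_pos: [0.5798, 0.2014, 0.0792]
orientation: [-1.29, 1.234, -1.461]
wrist_force: [-0.4, 0.7, -0.6]
opening: -0.0001
6.0 [-0.41  0.75 -0.61] push 0.68 [1.00e-04 1.56e-01 5.47e-02] dir [ 0.981  0.196 -0.   ]
(array([30.6,  4.8,  0.9]), array([ 0.001,  0.   , -0.003]), array([0.576 , 0.1706, 0.0805]))
```

```bash
python3 -m crank '[3,0.5,0,0,0,0, 6,1,0,0,0,0, 9,1.6,0.1,0,0,0, 12,2.2,0.2,0,0,0, 15,2.8,0.3,0,0,0, 18,3.4,0.4,0,0,0, 21,4,0.5,0,0,0, 24,4.5,0.6,0,0,0, 27,5,0.7,0,0,0, 30,5.5,0.7,0,0,0]'
python3 st.py .1
python3 - <<'E'
from tgt import *
from rig import r
for n in("side","top"):
    d=r.read_camera(n); crop(d,*((220,130,140,105) if n=="side" else (190,130,140,105)),5.6,f"pics/{n}5.png")
E
```

```text
clock: 7.0
ee_pos: [0.5762, 0.1712, 0.0798]
orientation: [-1.29, 1.234, -1.461]
wrist_force: [0.5, 0.6, -0.9]
opening: -0.0003
7.0 [ 0.52  0.56 -0.9 ] push 0.64 [0.0011 0.1257 0.0553] dir [ 0.981  0.195 -0.   ]
(array([25.3,  4.3, -0.1]), array([ 0.   ,  0.   , -0.003]), array([0.5722, 0.1459, 0.0805]))
```

View pics/side5.png

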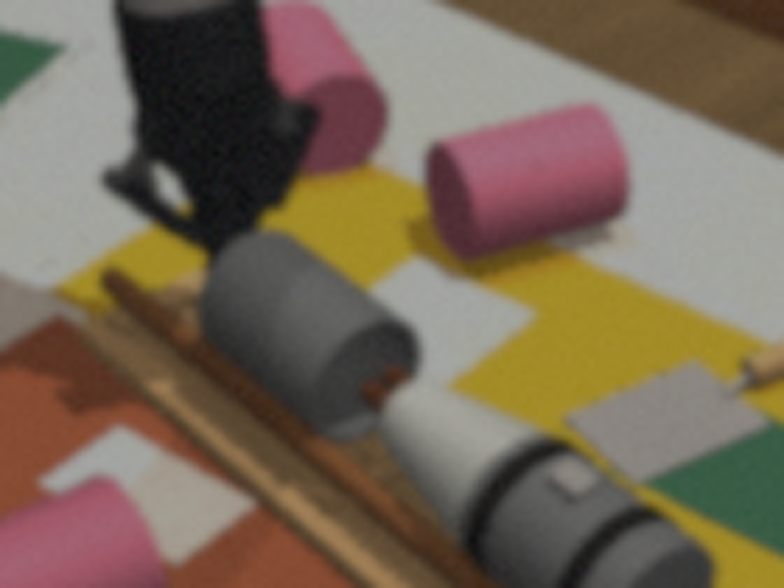

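View pics/top5.png

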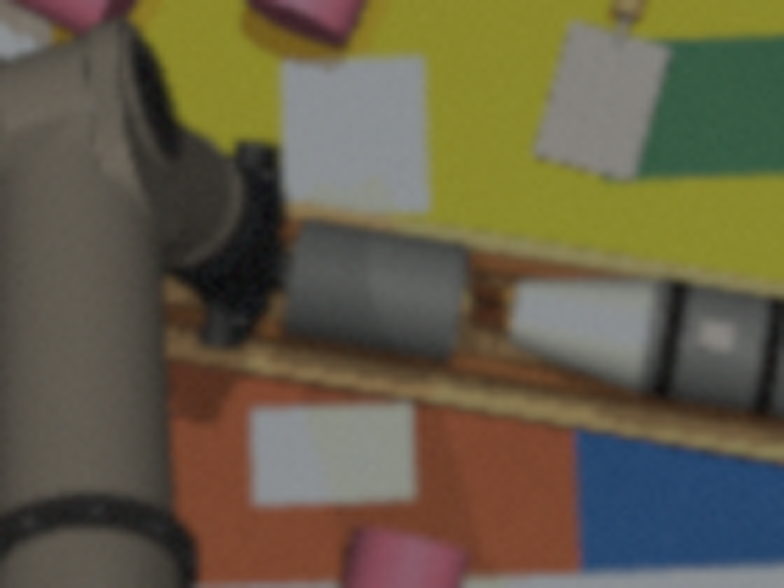

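```bash
python3 -m crank '[3,0.5,0,0,0,0, 6,1,0,0,0,0, 9,1.6,0,0,0,0, 12,2.2,0,0,0,0, 15,2.8,0,0,0,0, 18,3.4,0,0,0,0, 21,4,0,0,0,0, 24,4.6,0,0,0,0, 27,5.2,0,0,0,0, 30,5.8,0,0,0,0]'
python3 st.py .07
python3 - <<'E'
from tgt import *
from rig import r
for n in("side","top"):
    d=r.read_camera(n); crop(d,*((220,130,140,105) if n=="side" else (190,130,140,105)),5.6,f"pics/{n}6.png")
E
```

```text
clock: 8.1
ee_pos: [0.5715, 0.1413, 0.08]
orientation: [-1.29, 1.234, -1.461]
wrist_force: [0.1, 0.9, -0.2]
opening: 0.0001
8.1 [ 0.06  0.87 -0.17] push 0.87 [0.001  0.0954 0.0555] dir [ 0.981  0.195 -0.   ]
(array([24.9,  4.4, -0. ]), array([ 0.001,  0.001, -0.004]), array([0.5676, 0.1163, 0.0805]))
```

View pics/side6.png

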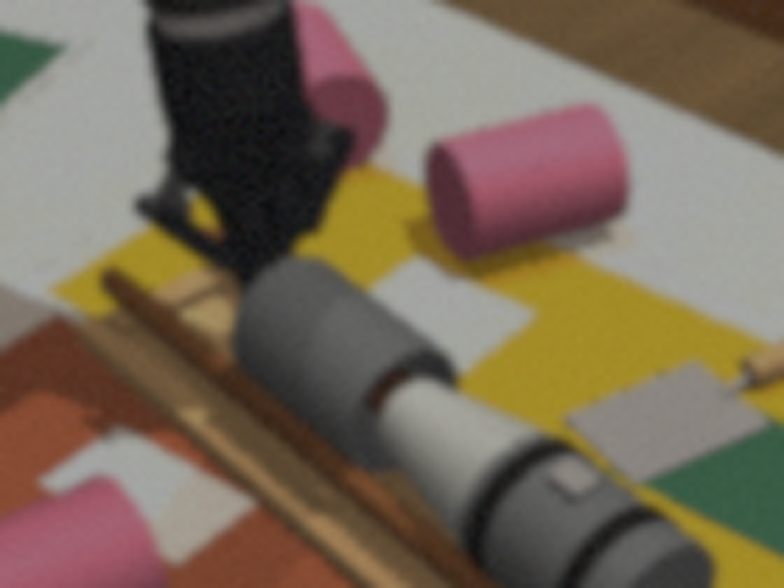

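View pics/top6.png

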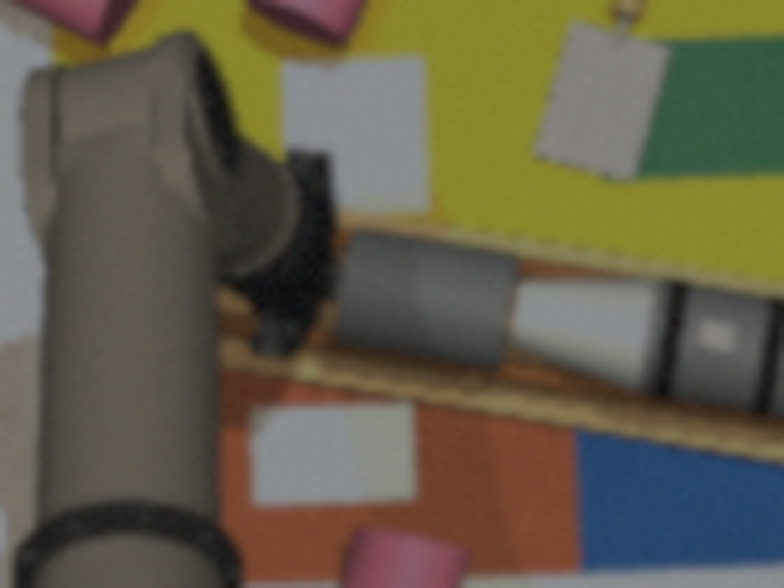

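```bash
python3 -m crank '[3,0.5,0,0,0,0, 6,1,0,0,0,0, 9,1.6,0,0,0,0, 12,2.2,0,0,0,0, 15,2.8,0,0,0,0, 18,3.4,0,0,0,0, 21,4,0,0,0,0, 24,4.6,0,0,0,0, 27,5.2,0,0,0,0, 30,5.8,0,0,0,0]'
python3 st.py .05
python3 - <<'E'
from tgt import *
from rig import r
import pickle
DD={n:r.read_camera(n) for n in("side","top")}
pickle.dump(DD,open("d7.pkl","wb"))
from ov import draw
draw(DD["top"],q,.055,"pics/ot7.png",190,130,140,105,5.6)
draw(DD["side"],q,.055,"pics/os7.png",220,130,140,105,5.6)
E
```

```text
clock: 9.2
ee_pos: [0.5668, 0.1109, 0.0801]
orientation: [-1.29, 1.234, -1.461]
wrist_force: [-0.1, 1.3, -0.5]
opening: -0.0002
9.2 [-0.12  1.3  -0.48] push 1.27 [0.0009 0.0647 0.0556] dir [ 0.981  0.195 -0.   ]
(array([14.4,  2.5,  0. ]), array([ 0.001,  0.   , -0.004]), array([0.5646, 0.0965, 0.0805]))
```

View pics/ot7.png

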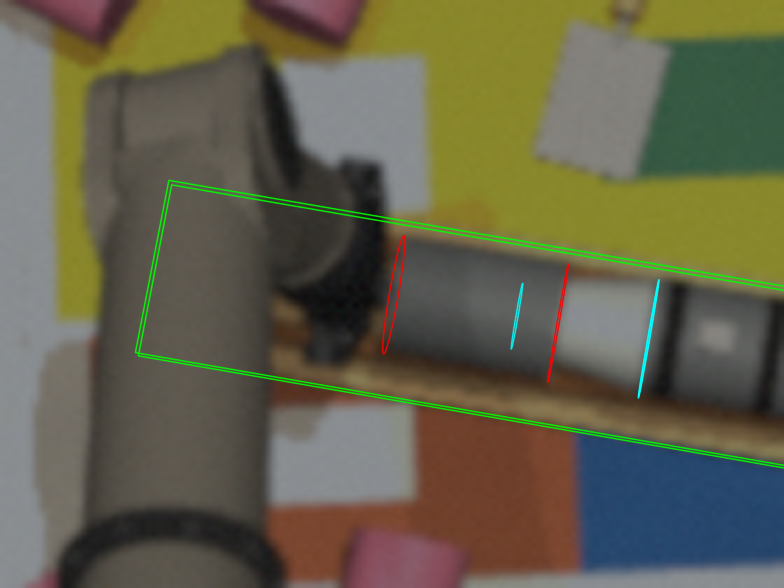

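View pics/os7.png

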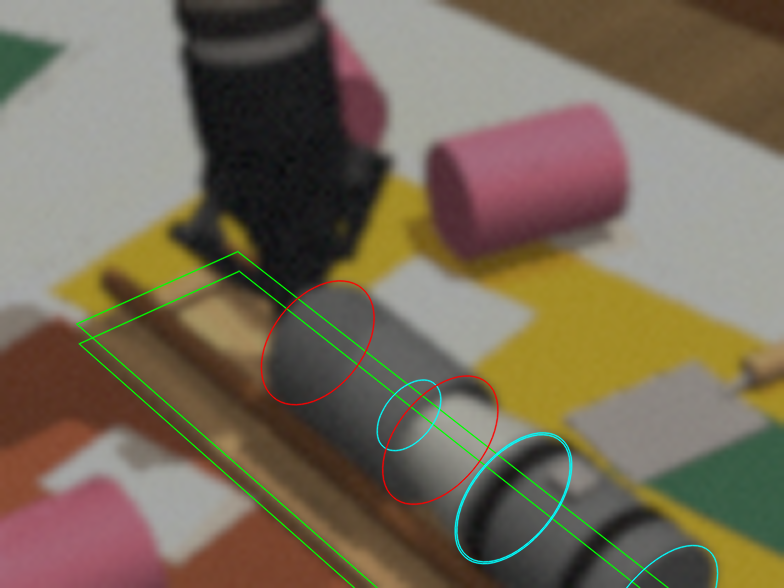

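```bash
python3 -m crank '[2,0.4,0,0,0,0, 4,0.8,0,0,0,0, 6,1.2,0,0,0,0, 8,1.6,0,0,0,0, 10,2,0,0,0,0, 11.5,2.3,0,0,0,0, 12.5,2.5,0,0,0,0, 13,2.6,0,0,0,0, 13,2.6,0,0,0,0]'
python3 st.py .05
python3 - <<'E'
from tgt import *
from rig import r
import pickle
DD={n:r.read_camera(n) for n in("side","top")}
pickle.dump(DD,open("d8.pkl","wb"))
crop(DD["top"],240,155,100,60,8,"pics/t8.png")
crop(DD["side"],255,170,100,75,8,"pics/s8.png")
E
```

```text
clock: 10.2
ee_pos: [0.5649, 0.098, 0.0801]
orientation: [-1.29, 1.234, -1.461]
wrist_force: [0.0, 1.0, 0.2]
opening: 0.0002
10.2 [0.03 1.03 0.19] push 1.03 [0.001  0.0516 0.0556] dir [ 0.981  0.195 -0.   ]
(array([ 1.6, -0.1, -0. ]), array([ 0.001,  0.   , -0.003]), array([0.5646, 0.0965, 0.0805]))
```

View pics/t8.png

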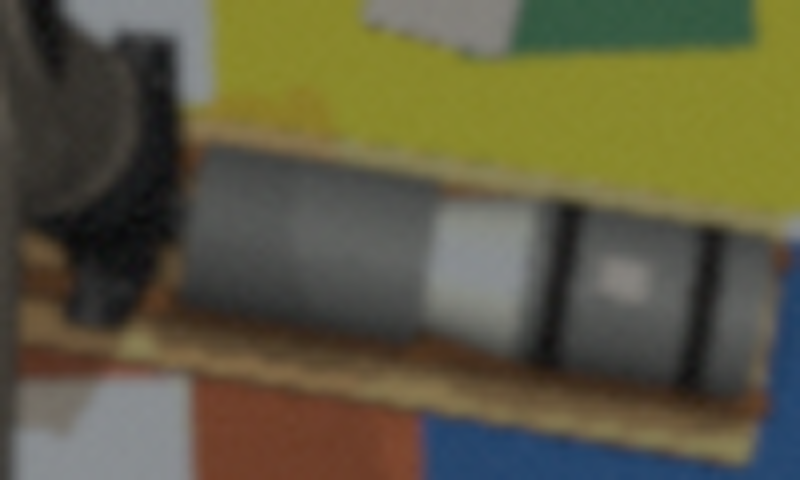

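View pics/s8.png

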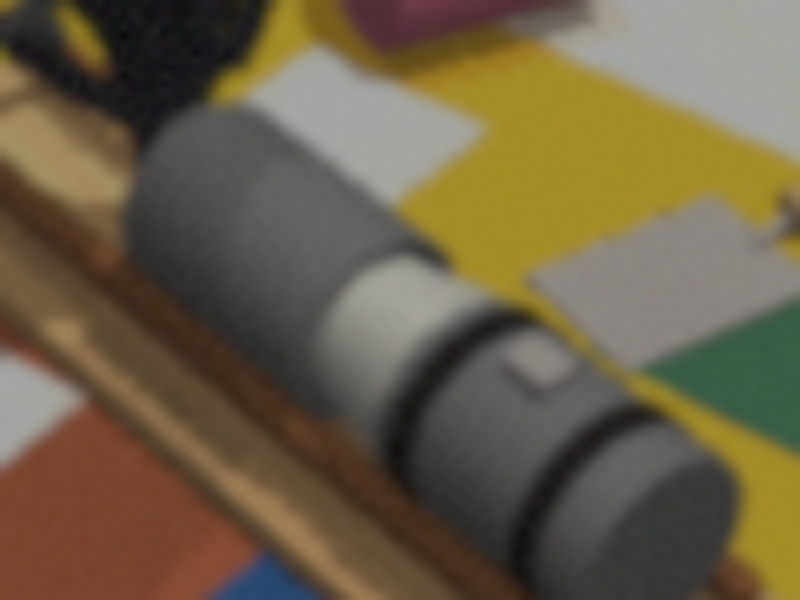

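```bash
python3 - <<'E'
from tgt import *
import pickle
DD=pickle.load(open("d8.pkl","rb"))
def f(n,a,z,o,s=8):
    w=ray(DD[n],np.array(a)/s+o-.44,z)[0]-[q[0],q[1],0]; return np.array([w@rx,w@ry]).round(4)
for lab,a in(("capend",(205,148)),("capend",(183,300)),("mouth",(443,185)),("mouth",(415,340)),("back",(778,245)),("back",(750,395))): print(lab,f("top",a,.066,[240,155]))
from ov import draw
for c in(.0396,):
  draw(DD["top"],q,c,"pics/ot8.png",240,155,100,60,8)
  draw(DD["side"],q,c,"pics/os8.png",255,170,100,75,8)
E
```

```text
capend [0.0336 0.0428]
capend [-0.0316  0.0404]
mouth [ 0.0353 -0.0586]
mouth [-0.0315 -0.0582]
back [ 0.0344 -0.2016]
back [-0.0303 -0.2001]
```

View pics/ot8.png

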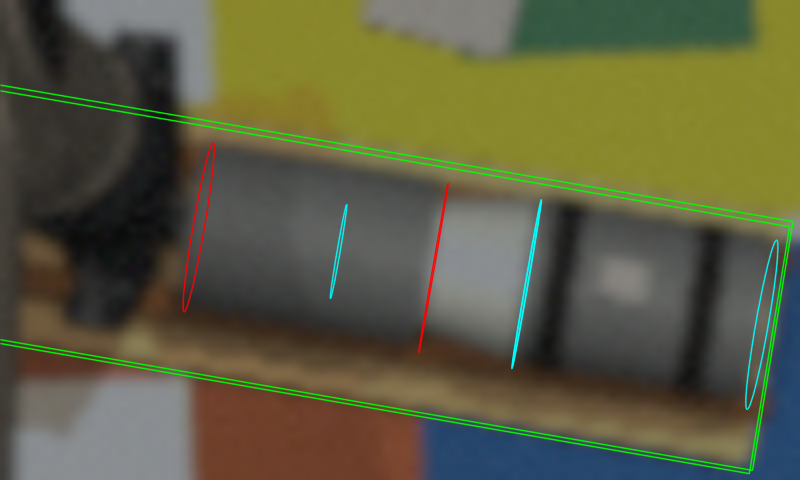

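View pics/os8.png

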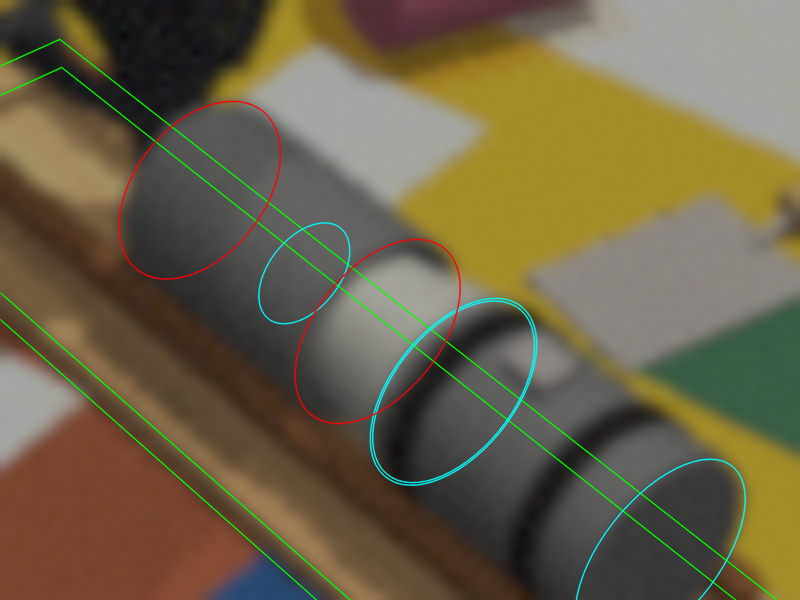

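Mouth is about 38 mm past the neck end in both checks, inside the 25–55 mm window. I'll back straight off, then lift.

```bash
python3 -m crank '[-2,-0.4,0,0,0,0, -6,-1.2,0,0,0,0, -12,-2.4,0,0,0,0, -20,-4,0,0,0,0, -30,-6,0,0,0,0, -40,-8,0,0,0,0, -48,-9.6,0,0,0,0, -50,-20,0,0,0,0, -52,-40,0,0,0,0, -54,-55,0,0,0,0]'
python3 -m crank '[0,-10,0,0,0,0, -2,-30,0,0,0,0, -5,-50,0,0,0,0, -5,-60,0,0,0,0, -5,-60,0,0,0,0]'
python3 st.py
python3 - <<'E'
from tgt import *
from rig import r
import pickle
DD={n:r.read_camera(n) for n in("side","top")}
from ov import draw
draw(DD["top"],q,.0405,"pics/ot9.png",215,145,125,80,6.4)
cv2.imwrite("pics/s9.png",DD["side"]["color"][:,:,::-1]); crop(DD["top"],215,145,125,80,6.4,"pics/t9.png")
E
```

```text
clock: 11.3
ee_pos: [0.575, 0.1613, 0.1251]
orientation: [-1.289, 1.233, -1.462]
wrist_force: [0.1, 0.3, 0.2]
opening: -0.0003
clock: 11.8
ee_pos: [0.5781, 0.1778, 0.1831]
orientation: [-1.286, 1.232, -1.461]
wrist_force: [-0.3, -0.1, 0.1]
opening: 0.0
11.8 [-0.27 -0.11  0.13] push -0.15 [0.0021 0.1325 0.1586] dir [ 0.981  0.194 -0.001]
```

View pics/ot9.png

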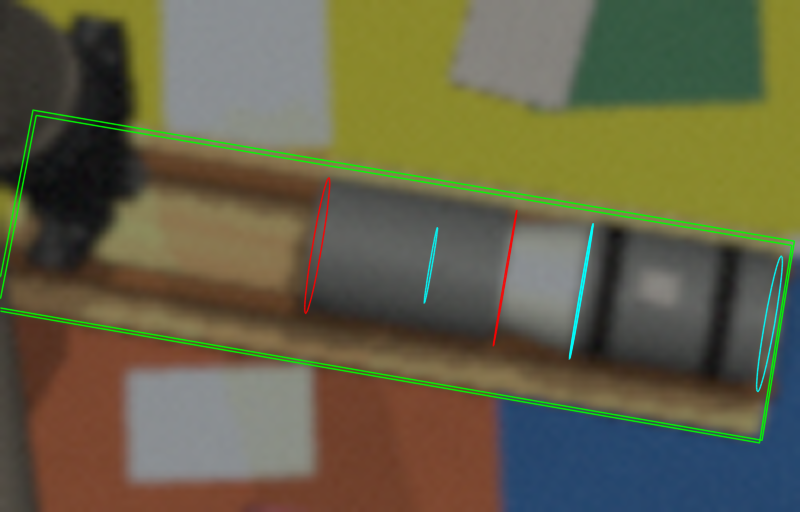

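View pics/s9.png

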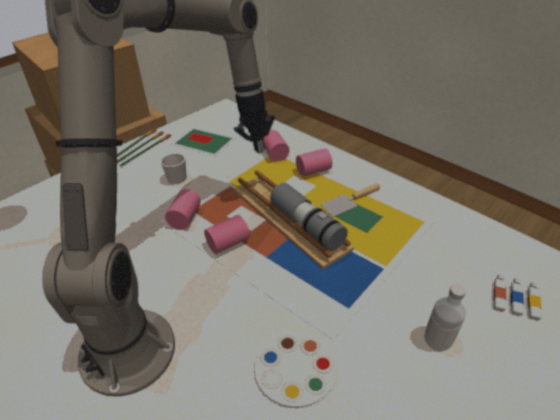

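```bash
python3 -c "
from rig import r
print(r.close_job())"
```

```text
the job is handed in; nothing more can be done
None
```

I pushed the grey cap about 135 mm along the rails with the closed fingertips, low on its flat end. I stopped with its mouth about 38 mm past the neck's free end (allowed 25 to 55 mm), backed straight off, lifted clear and handed the job in. It took about 12 s of the 40 s allowed, and the hand-in gave no verdict.

- **Cap position:** after I backed off, the model overlay in the top picture still fitted the cap's end, its mouth and the tube. The cap had not moved with the retreat. Sideways, cap and tube agreed to about 1 mm.
- **Forces:** the readings between moves showed about 0.6 to 1.5 N of push, well under the 15 N limit and consistent with rail friction alone. I saw no rise that would suggest the cap was wedging. The wrist read about zero after I backed off.
- **Bystanders:** in the last side picture the bottle, palette, cup, knife and the four pink look-alikes are where they started, by eye.

**Checks that disagreed:**
- In the side view the model sat a few mm off both the cap and the tube. I put this down to camera calibration and measured the cap relative to the tube instead.
- Rough pixel estimates of the depth ranged from 34 to 40 mm, all inside the window.

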